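Hang the lift-off door of the germination cabinet

ROBOT

A 7-joint arm with a two-finger parallel gripper is mounted at the origin on the work surface. World frame = base frame: x ahead of the robot, y to its left, z up, the work surface at z = 0. Lengths are in m, angles in rad, forces in N, time in s.
With the tool pointing down it reaches from about 0.35 to 0.9 m from the base axis. Payload 8.1 kg.
Tool frame: the origin (TCP) lies at the very end of the fingers, on their centre line; the grasp point (between the pads) lies arm.hold_point_z behind it (arm.hold_point_z is the distance from the TCP to the grasp point, in m); z points along the fingers, y is the line along which they close (so a half turn about z gives the same grasp; the last joint's range is limited). The gripper opens to 92 mm and grips with 3 to 60 N. Pads are 19 mm wide; open, the fingers measure 130 mm over their backs; the gripper's body (75 mm by 190 mm) begins 47 mm behind the grasp point.
Start: joints at [-1.317, 0.434, 0.025, 1.573, -0.012, 1.134, -0.075], TCP at [0.218, 0.586, 0.227] pointing down, gripper open.
Joint ranges: [-2.62, 2.62], [-0.44, 2.09], [-1.27, 1.32], [0.08, 2.57], [-1.32, 4.46], [0.12, 2], [-2.74, 2.74]. Speed limits (rad/s): [2.22, 2.22, 3.01, 3.01, 3.14, 3.14, 3.14].

INTERFACE

Orientations are given as a rotation vector (axis times angle).
In Python, from cell import arm, vision, job, cut_out gives the robot as it stands. The module is installed in compiled form; this text tells all that it offers.
- The arm moves only by the tool play_rows, never from a script. Its argument "increments" is text: rows parted by semicolons, each of 5 numbers parted by spaces: the shift along the tool's x, y, z in cm, then the turn about the tool's z in degrees, then the opening, from -1 (shut) to 1 (fully open), so that 0 is half open. A call has 1 to 5 rows; each row shifts and turns the commanded pose from where the row before left it, along the tool's axes as they then stand; what a row does not reach is not made up. A row lasts 1/12 s, in which the tool goes at most 41.7 mm and 7.16 degrees, less where a joint would pass 70% of its speed; a pose out of reach is approached as far as the arm can. A call is refused whole if a number of a shift passes 4.17 or a number of a turn 7.16, either way. A call with a gripper value outside its range is refused whole. The fingers move at their own pace and stop on an object; "grip_force" is the grip in N (left out, the last holds). Time passes only in rows, so rows that do not move let the fingers close. It gives the time, the measured TCP pose, the force, the opening and the grip force at its end, in the units of the state.
- arm.observe(): the state, without advancing time (a new reading comes with each control period).
- vision.get_image(name): name is "side" or "top"; returns a dict with "frame" (400x640x3 uint8, red, green, blue), "z_map" (400x640 float32, m along the optical axis (not along the pixel's ray), 0 where there is no reading), "mtx" (3x3 intrinsics, pixels), "distortion" ([k1, k2, p1, p2, k3] as OpenCV has them; the pictures are not rectified), "cam_to_world" (4x4, takes a point from camera to world coordinates). Camera axes: x right, y up, looking along -z (the intrinsics and any distortion apply to the point x, -y, -z); pixel columns grow to the right and rows downward; lengths in m; the calibration is good to about 2 mm. A picture is of the moment at which its call begins.
- job.sign_off(): hands the job in; it is judged then, once.
Trained networks look in a picture, given as the dict that the camera call returned (one of the last four; its "shot" number tells which), for a name from the list of things; names that differ only in an ending like _2 or _b are one class to them, and where a whole thing is asked for, a point or a joint stands for the part that bears it (a point fixed in the world has none). Each returns a list of dicts, best first, with "confidence" (0 to 1); they miss things now and then, are a little off and sometimes report something else, mostly with a low value. They report only what shows in the picture. A call takes as long as a camera call. They do not tell look-alikes from the thing itself.
- cut_out(query, picture): "mask" (400x640 bool, what is visible of it) and "point" ([row, column] in pixels, amid what is visible of it).
The state is a dict: "clock": time; "joints": joint angles; "dq": joint speeds; "joint_efforts": joint torques, N m; "position": TCP position; "ee_rot": TCP orientation; "force": force on the tool from outside, world axes, zero at the start; "ft_torque": the same for the moment, N m; "width": opening from 0.0 (shut) to 1.0 (fully open); "gripper_force": force on a finger pad.
Only numpy, scipy, OpenCV 4.12 (cv2) and the standard library are available. Lean on these libraries where they do the work, as an engineer would, in place of code of your own. Each camera call takes 0.05 s, during which the arm holds its last target. There are 200 camera calls.

TASK

Lift the small door straight up out of its slotted stand and hang it, standing open, on the germination cabinet: feel for the two pintle pins, lower both knuckles onto them at once, gently and fully home before you let go, then swing the door shut against its seal and leave it. Be gentle: never push the door against the cabinet or its pins with more than about 30 N (3 kg), do not drop it on, and leave the pot, the spray bottle and the seedling tray where they are.

Things in the scene. Friction and masses are not known exactly. Their poses are not given: they have to be found in the camera images.
- leaf_center (a point): Centre of the loose door (half-way up): upright panel 160 mm wide, 12 thick, 150 high, 0.3 kg, aluminium frame round a white pane. Axes: x along its width from knuckle edge to free edge, y normal to the panel, z up. Its bare top edge, 75 above this point, can be pinched from above across the 12 mm. One upright edge carries two knuckles (see leaf_axis).
- leaf_axis (a point): Point on the door's knuckle axis, level with its lower edge: 92 mm along -x and 75 below leaf_center, same axes. The knuckles are steel rings, outside diameter 18, bore 11, height 16; undersides 14 and 124 above this point. The panel proper begins 12 from the axis. This point is 30 above the table when the door is fully home.
- cabinet: White germination cabinet, fixed, 200 mm deep, 240 wide, 190 high. Origin under its centre; x from open front (face at x = -100) to back, y along the front, z up. Hinge plate with pins on the front at +y. The door is hung standing open (door x along cabinet -x, within 30 degrees) and shuts by a 90 degree turn counter-clockwise seen from above, to door x along cabinet -y.
- hinge_mid (a point): Nominal pin axis at the lower seat, 44 mm above the table (cabinet's axes): 17 out from the front face, 90 from the middle towards +y. The plate has slots and was bolted on by eye: the pins truly stand anywhere within 12 either way of this point along the cabinet's y (x is true). That shift is not measured: feel or look for it. The plate is firm and does not give.
- pin_tips (a point): Nominal top of the upper pin, 172 mm above the table, shifted as told at hinge_mid. Two free-standing upright steel pins on one vertical axis: diameter 8.4, 18 long, tips chamfered 1.5, tops at 62 and 172, standing on round seats of diameter 16 (tops at 44 and 154), each on a 12 wide arm from the plate. Nothing else is within 30 of the pins but plate and front.
- seal (a point): Middle of the upright rubber seal strip that stops the shut door: 14 mm wide, 10.5 proud of the front face, 136 high, on the side of the opening away from the pins. The shut door lies against it, its back face 10 to 12 from the front face.
- stand: Wooden stand, fixed, base 140 x 110 mm, 12 thick; origin under its centre, x along the slot. Four posts up to 62 above the table form a slot 15 wide in which the door stands upright on the base with 1.5 play each side; door x along stand x.
- pot: Bystander: terracotta pot with a seedling, about 90 across and 75 high; origin under its centre.
- spray: Bystander: white bottle, 60 across, 150 high; origin under its centre.
- seed_tray: Bystander: black seedling tray 160 x 100 x 30 with green seedlings up to 48 high; origin under its centre.
Not all that is in view belongs to the job. Leave any green or pink look-alike of the part that bears leaf_center alone.

How it is judged:
On the way, in this order (a step that is already met when the one before it is completed fails the run):
1. the door is lifted out of its stand (height (world z) of leaf_center above 0.145 m), for 0.1 s.
2. the door, still held, is fully down on both pins and stands open (z of leaf_axis in the frame of cabinet between 0.024 and 0.034 m and horizontal distance between leaf_axis and hinge_mid below 0.017 m and angle between leaf_axis's own z axis and vertical below 0.07 rad and contact force between the fingers and leaf above 0.5 N and angle between the x axis of leaf_axis and the y axis of cabinet, either way round above 0.5 rad), for 0.2 s.
At the end, for the whole second after the job is handed in: The door hangs on both pins, fully home (knuckle-axis point 24 to 34 mm above the cabinet's underside, within 17 mm of the nominal pin axis), upright within 0.07 rad, shut within 0.09 rad of the cabinet's front, and at rest (z of leaf_axis in the frame of cabinet between 0.024 and 0.034 m and horizontal distance between leaf_axis and hinge_mid below 0.017 m and angle between leaf_axis's own z axis and vertical below 0.07 rad and angle between the x axis of leaf_axis and the y axis of cabinet, either way round below 0.09 rad and y of leaf_center in the frame of cabinet below 0.03 m and linear speed of leaf below 0.02 m/s); the robot touches nothing.
It fails at once if the door is pushed against the cabinet or its pins with more than 30 N (contact force between leaf and cabinet above 30 N).
It fails at once if the pot is moved by more than 20 mm (distance of pot from where it was at the start of the episode above 0.02 m).
It fails at once if the spray bottle is moved by more than 20 mm (distance of spray from where it was at the start of the episode above 0.02 m).
It fails at once if the seedling tray is moved by more than 20 mm (distance of seed_tray from where it was at the start of the episode above 0.02 m).
It also fails if it takes over 64 s, if anything falls off the work surface, if the arm or the gripper's body presses on something with over 40 N, if the wrist force passes 120 N, or if a joint passes its speed limit or range.

## Working session

There is one attempt and no reset: what is moved stays moved. The work goes in short steps, Python scripts to look and compute and a tool call to move; the robot and the scene stay as the last step left them, time stands still between calls to the robot, and variables do not carry over. Pictures are saved under pics/ and viewed, at most 10 in all, crops included, and the job is handed in when it is done.

Besides the shell and the picture viewer there is one more tool, called after ">>>" by a JSON object that holds its "api" and its "payload", one argument or row to a line. play_rows: Moves the arm, as the interface text tells. Its arguments: {"type":"object","properties":{"increments":{"type":"string"},"grip_force":{"type":"number"}},"required":["increments"]}

```bash
mkdir -p pics; cat > h.py <<'E'
import numpy as np, cv2
from cell import arm, vision, job, cut_out
from scipy.spatial.transform import Rotation as R
def pts(p, mask=None):
    z=p["z_map"]; m=z>0
    if mask is not None: m=m&mask
    r,c=np.nonzero(m)
    u=cv2.undistortPoints(np.stack([c,r],1).astype(np.float64)[:,None],np.array(p["mtx"]),np.array(p["distortion"]))[:,0]
    d=z[r,c]; X=np.stack([u[:,0]*d,-u[:,1]*d,-d,np.ones_like(d)],1)
    return (X@np.array(p["cam_to_world"]).T)[:,:3], r, c
def proj(p,X):
    T=np.linalg.inv(np.array(p["cam_to_world"])); q=np.atleast_2d(X)@T[:3,:3].T+T[:3,3]
    q=q*[1,-1,-1]
    return cv2.projectPoints(q,np.zeros(3),np.zeros(3),np.array(p["mtx"]),np.array(p["distortion"]))[0][:,0]
def save(p,n): cv2.imwrite(f"pics/{n}.png",cv2.cvtColor(p["frame"],cv2.COLOR_RGB2BGR))
E
python3 - <<'E'
from h import *
print(arm.observe(), arm.hold_point_z)
for n in ["top","side"]:
    p=vision.get_image(n); save(p,n)
    print(n,np.array(p["cam_to_world"]).round(3).tolist())
    for q in ["leaf_center","cabinet","stand","pot","spray","seed_tray","seal"]:
        for d in cut_out(q,p)[:3]:
            P,r,c=pts(p,d["mask"])
            print(q,round(d["confidence"],2),d["point"],np.percentile(P,[2,50,98],axis=0).round(3).tolist() if len(P) else None)
E
```

```text
{'clock': 0.0, 'joints': array([-1.31659411,  0.43523657,  0.02496686,  1.5740748 , -0.01158831,
        1.13401454, -0.07509632]), 'dq': array([ 8.18591825e-04,  9.55817351e-04, -6.65161928e-04,  3.49830849e-05,
        8.68124319e-04, -1.25885854e-03,  1.45674748e-03]), 'joint_efforts': array([-1.04966824e-03, -6.67855453e+01,  9.84350815e-01, -3.14460790e+01,
       -6.04917621e-02,  4.25844581e-02,  1.67920107e-04]), 'position': array([0.21817631, 0.58514127, 0.2259451 ]), 'ee_rot': array([-5.57557607e-01, -3.09158634e+00,  2.48660056e-03]), 'force': array([0.98428172, 0.56666003, 0.11344784]), 'ft_torque': array([ 0.05021547,  0.00080985, -0.0549619 ]), 'gripper_force': 0.0, 'width': 1.0013961797142394} 0.0188
top [[0.023, 0.999, -0.045, 0.493], [-1.0, 0.023, -0.013, 0.018], [-0.012, 0.046, 0.999, 1.185], [0.0, 0.0, 0.0, 1.0]]
leaf_center 0.98 [260.1, 359.5] [[0.302, -0.065, -0.002], [0.385, -0.044, 0.148], [0.475, -0.027, 0.154]]
leaf_center 0.86 [202.8, 441.1] [[0.499, -0.318, 0.021], [0.538, -0.24, 0.16], [0.576, -0.162, 0.166]]
leaf_center 0.78 [295.9, 438.9] [[0.229, -0.309
[... 953 characters left out ...]
.159, 0.164]]
leaf_center 0.59 [138.1, 411.6] [[0.228, -0.301, 0.001], [0.295, -0.249, 0.082], [0.371, -0.207, 0.151]]
cabinet 0.84 [300.7, 264.0] [[0.472, 0.187, 0.014], [0.593, 0.345, 0.189], [0.709, 0.398, 0.192]]
stand 0.7 [156.1, 314.9] [[0.472, -0.29, -0.001], [0.554, -0.22, 0.011], [0.607, -0.166, 0.059]]
pot 0.66 [332.1, 406.0] [[0.303, 0.271, 0.01], [0.345, 0.32, 0.064], [0.383, 0.353, 0.082]]
spray 0.61 [187.6, 236.6] [[0.706, -0.043, 0.007], [0.728, -0.018, 0.082], [0.757, -0.007, 0.15]]
seed_tray 0.76 [147.1, 261.1] [[0.662, -0.319, 0.002], [0.709, -0.229, 0.03], [0.764, -0.172, 0.048]]
seal 0.85 [298.9, 265.1] [[0.472, 0.186, 0.009], [0.593, 0.345, 0.189], [0.711, 0.398, 0.192]]
```

View pics/top.png

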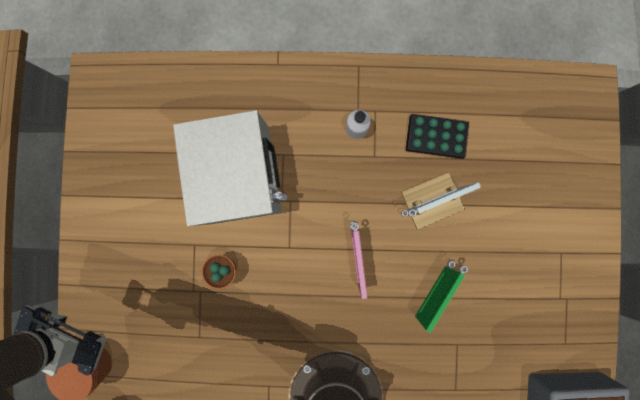

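View pics/side.png

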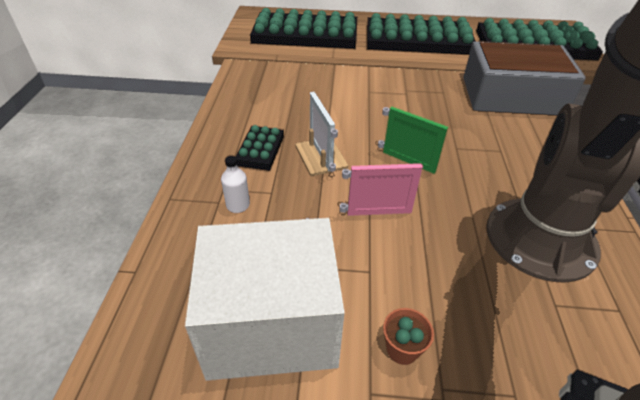

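The candidates in the top view are the white door in the stand (441,203), the pink look-alike (360,260) and the green one (440,297). By the description I choose the white one in the stand. Next I measure it and check it in a crop, along with the pins at about (280,196).

```bash
python3 - <<'E'
from h import *
p=vision.get_image("top"); print(np.array(p["mtx"]).round(1).tolist())
d=[d for d in cut_out("leaf_center",p) if abs(d["point"][1]-441)<10 and d["point"][0]<230][0]
P,r,c=pts(p,cv2.dilate(d["mask"].astype(np.uint8),np.ones((3,3)))>0)
T=P[(P[:,2]>.15)]; print("top z",np.percentile(T[:,2],[10,50,90]))
rect=cv2.minAreaRect(T[:,:2].astype(np.float32)); print("door",rect, cv2.boxPoints(rect).round(4).tolist())
m=T[:,:2].mean(0);u=np.linalg.svd(T[:,:2]-m)[2][0]; s=(T[:,:2]-m)@u; print(m,u,s.min(),s.max())
cd=cut_out("cabinet",p)[0]; P,r,c=pts(p,cv2.dilate(cd["mask"].astype(np.uint8),np.ones((9,9)))>0)
T=P[P[:,2]>.182]; rect=cv2.minAreaRect(T[:,:2].astype(np.float32)); print("cab",rect,cv2.boxPoints(rect).round(4).tolist())
f=cv2.cvtColor(p["frame"],cv2.COLOR_RGB2BGR)
a=cv2.resize(f[165:235,250:320],(400,400),interpolation=2); b=cv2.resize(f[165:235,395:490][:, :70],(400,400),interpolation=2)
cv2.imwrite("pics/crop1.png",np.hstack([a,b]))
P,r,c=pts(p); k=(r>175)&(r<215)&(c>262)&(c<295)&(P[:,2]>.03)&(P[:,2]<.18)
z=p["z_map"]; print((p["cam_to_world"][2][3]-z[184:208,268:292]).round(2)[::1].tolist())
E
```

```text
[[436.6, 0.0, 327.9], [0.0, 436.6, 195.7], [0.0, 0.0, 1.0]]
top z [0.15691819 0.16208304 0.1646145 ]
door ((0.5387607216835022, -0.24230176210403442), (0.015366081148386002, 0.17959269881248474), 24.430002212524414) [[0.49459999799728394, -0.16369999945163727], [0.5688999891281128, -0.3271999955177307], [0.5828999876976013, -0.32089999318122864], [0.5085999965667725, -0.1573999971151352]]
[ 0.53945387 -0.24551095] [-0.40717197  0.91335151] -0.08658066694562862 0.09300472361287739
cab ((0.5989105105400085, 0.2790002226829529), (0.24182671308517456, 0.20322871208190918), 10.589201927185059) [[0.46140000224113464, 0.35670000314712524], [0.49869999289512634, 0.15690000355243683], [0.7364000082015991, 0.2012999951839447], [0.6991000175476074, 0.4011000096797943]]
[[0.18, 0.02, 0.02, 0.02, 0.02, 0.02, 0.01, 0.04, 0.04, 0.04, 0.04, 0.03, -0.0, 0.0, -0.0, -0.0, -0.01, -0.0, -0.0, -0.0, -0.01, -0.0, -0.01, -0.01], [0.19, 0.02, 0.01, 0.02, 0.02, 0.02, 0.02, 0.04, 0.04, 0.04, 0.04, 0.04, -0.0, -0.0, -0.01, -0.0, 0.0, -0.01, -0.0, -0.01, -0.0, -0.0, -0.0, -0.0], [0.19, 0.17, 0.01, 0.01, 0.01, 0.
[... 2466 characters left out ...]
19, 0.16, 0.15, 0.13, 0.11, 0.09, 0.07, 0.06, 0.05, 0.04, 0.0, -0.0, -0.0, -0.01, -0.0, -0.0, -0.0, -0.0, -0.0, -0.01, 0.0, 0.0], [0.19, 0.19, 0.19, 0.17, 0.16, 0.13, 0.11, 0.1, 0.07, 0.06, 0.03, 0.01, 0.0, -0.0, -0.0, -0.0, -0.0, -0.0, 0.0, -0.0, 0.0, -0.0, 0.0, -0.0], [0.19, 0.19, 0.19, 0.17, 0.16, 0.14, 0.12, 0.1, 0.08, 0.06, 0.04, 0.02, -0.0, 0.0, -0.0, 0.0, 0.0, -0.0, -0.0, -0.0, 0.0, -0.0, -0.0, 0.0], [0.19, 0.19, 0.19, 0.19, 0.16, 0.14, 0.12, 0.1, 0.08, 0.06, 0.04, 0.02, -0.0, -0.0, -0.0, -0.0, -0.0, -0.01, -0.0, -0.01, -0.0, -0.0, 0.0, -0.0], [0.19, 0.19, 0.19, 0.19, 0.16, 0.14, 0.12, 0.11, 0.09, 0.07, 0.05, 0.02, 0.0, -0.0, -0.0, 0.0, -0.0, -0.0, -0.0, 0.0, -0.0, -0.0, -0.0, -0.01]]
```

View pics/crop1.png

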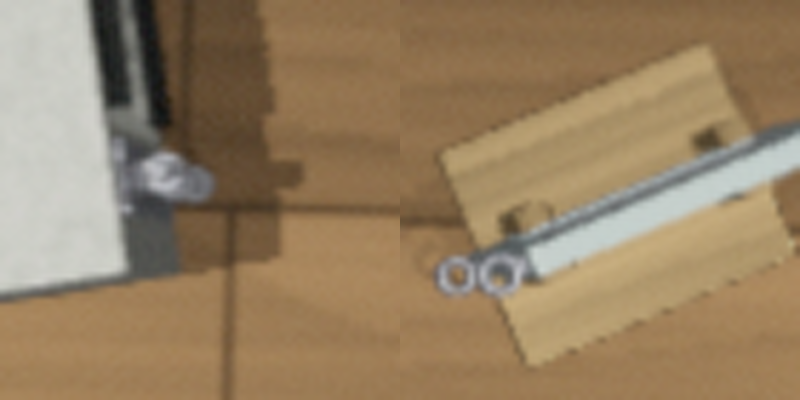

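The left crop shows the upper pin at px (277,194) and the lower pin near (283,196). The right crop shows the white door in the stand, with its knuckle rings at about (413,213) upper and (405,213) lower, so the choice holds. Next I refine the pin and the door grasp.

```bash
cat >> h.py <<'E'
def plan(target,ux=None):
    s=arm.observe(); M=R.from_rotvec(s["ee_rot"]).as_matrix()
    print("pos",s["position"].round(4),"F",s["force"].round(2),"w",round(s["width"],3),"toolx",M[:,0].round(3),"toolz",M[:,2].round(3))
    if ux is not None:
        a=np.arctan2(ux[1],ux[0])-np.arctan2(M[1,0],M[0,0]); a=(a+np.pi/2)%np.pi-np.pi/2
        print("tool turn deg",np.degrees(-a).round(2)); M=R.from_rotvec([0,0,a]).as_matrix()@M
    d=M.T@(np.array(target)-s["position"]); print("after turn shift cm",(d*100).round(2))
xc=np.array([-.1838,.983]); yc=np.array([-.983,-.1838]); cc=np.array([.5989,.2790])
E
python3 - <<'E'
from h import *
ys=[];xs=[]
for i in range(4):
    p=vision.get_image("top"); P,r,c=pts(p)
    q=(P[:,:2]-cc); X=q@xc; Y=q@yc
    k=(P[:,2]>.145)&(P[:,2]<.18)&(X<-107)&0 if 0 else (P[:,2]>.145)&(P[:,2]<.18)&(X<-.108)&(X>-.135)&(abs(Y-.09)<.03)
    kp=k&(P[:,2]>.165)
    print(k.sum(),kp.sum(),"Y all",Y[k].mean().round(4),"X",X[k].min().round(4),"pin",X[kp].mean().round(4),Y[kp].mean().round(4),P[kp].mean(0).round(4))
    ys.append(Y[k].mean())
    z=(P[:,2]>.156)&(P[:,2]<.172)&(P[:,0]>.48)&(P[:,0]<.6)&(P[:,1]<-.15)&(P[:,1]>-.34)
    rc=cv2.minAreaRect(P[z,:2].astype(np.float32)); print("door",np.round(rc[0],4),np.round(rc[1],4),rc[2], P[z].mean(0).round(4))
    u=np.array([.4136,-.9105]);n=np.array([.9105,.4136])
    a=(P[:,:2]-[.5389,-.2423]); kk=(P[:,2]>.14)&(P[:,2]<.156)&(a@u<-.07)&(a@u>-.11)&(abs(a@n)<.02)
    print("knuckle",kk.sum(),P[kk].mean(0).round(4),(a[kk]@u).min().round(4),(a[kk]@u).max().round(4))
plan([.543,-.252,.25],u)
E
```

```text
39 10 Y all 0.0817 X -0.1228 pin -0.1154 0.0813 [0.5402 0.1506 0.1714]
door [ 0.5413 -0.2501] [0.0128 0.1633] 23.980669021606445 [ 0.5418 -0.251   0.1621]
knuckle 40 [ 0.5057 -0.1682  0.15  ] -0.0897 -0.071
37 9 Y all 0.082 X -0.123 pin -0.1154 0.0816 [0.5399 0.1506 0.1716]
door [ 0.5423 -0.2524] [0.0128 0.1596] 24.032581329345703 [ 0.5418 -0.2513  0.162 ]
knuckle 41 [ 0.5056 -0.1679  0.1509] -0.0901 -0.0709
38 10 Y all 0.0815 X -0.1227 pin -0.1154 0.0813 [0.5402 0.1506 0.1713]
door [ 0.542  -0.2519] [0.0129 0.1591] 24.238862991333008 [ 0.542  -0.2516  0.1623]
knuckle 41 [ 0.5055 -0.1679  0.1499] -0.0909 -0.0714
39 11 Y all 0.0818 X -0.1228 pin -0.1158 0.0813 [0.5403 0.1502 0.1712]
door [ 0.5405 -0.2485] [0.0131 0.167 ] 23.5176944732666 [ 0.5418 -0.2512  0.1623]
knuckle 41 [ 0.5053 -0.1681  0.1498] -0.0899 -0.0704
pos [0.2183 0.5856 0.2267] F [ 0.09 -0.23  0.94] w 0.999 toolx [-0.937  0.349 -0.   ] toolz [ 0.  0. -1.]
tool turn deg 45.12
after turn shift cm [-89.69  -5.08  -2.33]
```

>>> {"api": "play_rows", "payload": {
  "increments": "0 0 0 7 1;0 0 0 7 1;0 0 0 7 1;0 0 0 7 1;0 0 0 7 1"
}}

```text
clock: 1.57
position: [0.2183, 0.5856, 0.2267]
ee_rot: [-1.47, -2.776, -0.0]
force: [-0.0, -0.1, 0.5]
width: 1.001
gripper_force: 0.0
```

>>> {"api": "play_rows", "payload": {
  "increments": "0 0 0 7 1;0 0 0 3.1 1;-4 -0.2 0 0 1;-4 -0.2 0 0 1;-4 -0.2 0 0 1"
}}

```text
clock: 1.98
position: [0.2626, 0.4728, 0.2264]
ee_rot: [1.699, 2.642, -0.0]
force: [1.3, -0.6, 0.2]
width: 0.998
gripper_force: 0.0
```

>>> {"api": "play_rows", "payload": {
  "increments": "-4 -0.2 0 0 1;-4 -0.2 0 0 1;-4 -0.2 0 0 1;-4 -0.2 0 0 1;-4 -0.2 0 0 1"
}}

```text
clock: 2.4
position: [0.3366, 0.286, 0.227]
ee_rot: [-1.7, -2.642, -0.001]
force: [1.0, 0.1, 0.5]
width: 1.001
gripper_force: 0.0
```

>>> {"api": "play_rows", "payload": {
  "increments": "-4 -0.2 0 0 1;-4 -0.2 0 0 1;-4 -0.2 0 0 1;-4 -0.2 0 0 1;-4 -0.2 0 0 1"
}}

```text
clock: 2.82
position: [0.4103, 0.0997, 0.2271]
ee_rot: [1.7, 2.641, 0.002]
force: [1.4, 0.7, 0.2]
width: 0.997
gripper_force: 0.0
```

```bash
python3 - <<'E'
from h import *
plan([.5357,-.2378,.22],[.4136,-.9105])
E
```

```text
pos [0.4103 0.0997 0.2271] F [1.39 0.69 0.15] w 0.997 toolx [-0.414  0.91   0.   ] toolz [ 0.001  0.001 -1.   ]
tool turn deg 0.03
after turn shift cm [-35.91  -2.54   0.69]
```

>>> {"api": "play_rows", "payload": {
  "increments": "-4 -0.3 0 0 1;-4 -0.3 0 0 1;-4 -0.3 0 0 1;-4 -0.3 0 0 1;-4 -0.3 0 0 1"
}}

```text
clock: 3.23
position: [0.4795, -0.0886, 0.2271]
ee_rot: [1.7, 2.641, 0.001]
force: [1.1, 1.4, -0.1]
width: 0.998
gripper_force: 0.0
```

>>> {"api": "play_rows", "payload": {
  "increments": "-4 -0.3 0 0 1;-4 -0.3 0 0 1;-4 -0.3 0 0 1;-2 0 0 0 1;0 0 0 0 1"
}}

```text
clock: 3.65
position: [0.5293, -0.2235, 0.2269]
ee_rot: [1.707, 2.634, -0.004]
force: [-0.6, 0.8, 0.7]
width: 0.999
gripper_force: 0.0
```

```bash
python3 - <<'E'
from h import *
plan([.5357,-.2378,.135],[.411,-.9115])
E
```

```text
pos [ 0.5293 -0.2235  0.2269] F [-0.6   0.83  0.66] w 0.999 toolx [-0.409  0.913 -0.004] toolz [ 0.001 -0.004 -1.   ]
tool turn deg -0.14
after turn shift cm [-1.53 -0.    9.2 ]
```

>>> {"api": "play_rows", "payload": {
  "increments": "-1.5 0 0 0 1;0 0 3 0 0.3;0 0 3 0 0;0 0 2.2 0 -0.3;0 0 1 0 -0.5",
  "grip_force": 40
}}

```text
clock: 4.07
position: [0.5335, -0.2299, 0.1319]
ee_rot: [-1.697, -2.639, 0.001]
force: [0.0, 0.3, -1.0]
width: 0.758
gripper_force: 0.0
```

```bash
python3 - <<'E'
from h import *
plan([.5357,-.2378,.135],[.411,-.9115])
E
```

```text
pos [ 0.5335 -0.2299  0.1319] F [ 0.01  0.29 -1.01] w 0.758 toolx [-0.415  0.91   0.003] toolz [-0.004  0.002 -1.   ]
tool turn deg 0.22
after turn shift cm [-0.81 -0.13 -0.31]
```

>>> {"api": "play_rows", "payload": {
  "increments": "0 0 0 0 -0.7;0 0 0 0 -1;0 0 0 0 -1;0 0 0 0 -1;0 0 0 0 -1",
  "grip_force": 40
}}

```text
clock: 4.48
position: [0.5358, -0.2318, 0.136]
ee_rot: [1.699, 2.64, 0.001]
force: [-0.4, 0.1, -0.0]
width: 0.393
gripper_force: 0.0
```

>>> {"api": "play_rows", "payload": {
  "increments": "0 0 0 0 -1;0 0 0 0 -1;0 0 0 0 -1;0 0 0 0 -1;0 0 0 0 -1",
  "grip_force": 40
}}

```text
clock: 4.9
position: [0.5343, -0.2319, 0.1348]
ee_rot: [-1.701, -2.64, 0.001]
force: [-3.3, -0.5, 4.9]
width: 0.129
gripper_force: 39.9
```

>>> {"api": "play_rows", "payload": {
  "increments": "0 0 0 0 -1;0 0 0 0 -1;0 0 -0.5 0 -1;0 0 -1 0 -1;0 0 -1.5 0 -1",
  "grip_force": 50
}}

```text
clock: 5.32
position: [0.5339, -0.2309, 0.1641]
ee_rot: [-1.699, -2.639, 0.001]
force: [-1.8, -0.7, -4.4]
width: 0.126
gripper_force: 49.8
```

>>> {"api": "play_rows", "payload": {
  "increments": "0 0 -2 0 -1;0 0 -2 0 -1;0 0 -1 0 -1;0 0 0 0 -1;0 0 0 0 -1"
}}

```text
clock: 5.73
position: [0.5354, -0.2313, 0.2149]
ee_rot: [1.699, 2.641, 0.001]
force: [0.8, 0.1, -4.1]
width: 0.129
gripper_force: 49.9
```

```bash
cat >> h.py <<'E'
def door(p,P=None):
    P,r,c=pts(p)
    s=arm.observe(); t=s["position"]; M=R.from_rotvec(s["ee_rot"]).as_matrix(); u=-M[:2,0]; u/=np.linalg.norm(u); n=np.array([-u[1],u[0]])
    a=P[:,:2]-t[:2]; U=a@u; N=a@n; zt=t[2]+.027
    k=(abs(U+.012)<.13)&(abs(N)<.02)
    far=k&(abs(P[:,2]-zt)<.006)&(U>.03)&(U<.12)
    kn=k&(abs(P[:,2]-(zt-.011))<.006)&(U<-.05)&(U>-.10)
    pan=k&(abs(P[:,2]-zt)<.004)&(U<-.022)&(U>-.07)
    print("panel z near",P[pan,2].mean().round(4),"N",N[pan].mean().round(4),"far z",P[far,2].mean().round(4),"N",N[far].mean().round(4),"Umax",U[far].max().round(4))
    print("knuckle n",kn.sum(),"mean",P[kn].mean(0).round(4),"U",U[kn].min().round(4),U[kn].max().round(4),"N",N[kn].mean().round(4))
    return P,U,N,u,n,t
E
python3 - <<'E'
from h import *
s=arm.observe(); print(s["position"],s["force"],s["ft_torque"])
p=vision.get_image("top"); door(p); save(p,"lift")
f=cv2.cvtColor(p["frame"],cv2.COLOR_RGB2BGR)[150:250,380:500]; q=vision.get_image("side"); g=cv2.cvtColor(q["frame"],cv2.COLOR_RGB2BGR)[40:200,250:400]
cv2.imwrite("pics/lift.png",np.hstack([cv2.resize(f,(400,333)),cv2.resize(g,(312,333))]))
E
```

```text
[ 0.53539917 -0.23125296  0.21485896] [ 0.75313548  0.05132018 -4.1263794 ] [-0.0080605  0.1243995  0.0290342]h.py:32: RuntimeWarning: Mean of empty slice.
  print("panel z near",P[pan,2].mean().round(4),"N",N[pan].mean().round(4),"far z",P[far,2].mean().round(4),"N",N[far].mean().round(4),"Umax",U[far].max().round(4))
  ret = ret.dtype.type(ret / rcount)
Traceback (most recent call last):
  File "h.py", line 32, in door
    print("panel z near",P[pan,2].mean().round(4),"N",N[pan].mean().round(4),"far z",P[far,2].mean().round(4),"N",N[far].mean().round(4),"Umax",U[far].max().round(4))
                                                                                                                                                ~~~~~~~~~~^^
ValueError: zero-size array to reduction operation maximum which has no identity
```

```bash
python3 - <<'E'
from h import *
p=vision.get_image("top"); q=vision.get_image("side")
f=cv2.cvtColor(p["frame"],cv2.COLOR_RGB2BGR)[120:280,360:520]; g=cv2.cvtColor(q["frame"],cv2.COLOR_RGB2BGR)[20:180,250:410]
cv2.imwrite("pics/lift.png",np.hstack([cv2.resize(f,(400,400)),cv2.resize(g,(400,400))]))
for n,pp in (("top",p),("side",q)):
    P,r,c=pts(pp)
    k=(P[:,0]>.45)&(P[:,0]<.62)&(P[:,1]<-.1)&(P[:,1]>-.36)&(P[:,2]>.09)&(P[:,2]<.25)
    print(n,k.sum())
E
```

```text
top 286
side 1417
```

View pics/lift.png

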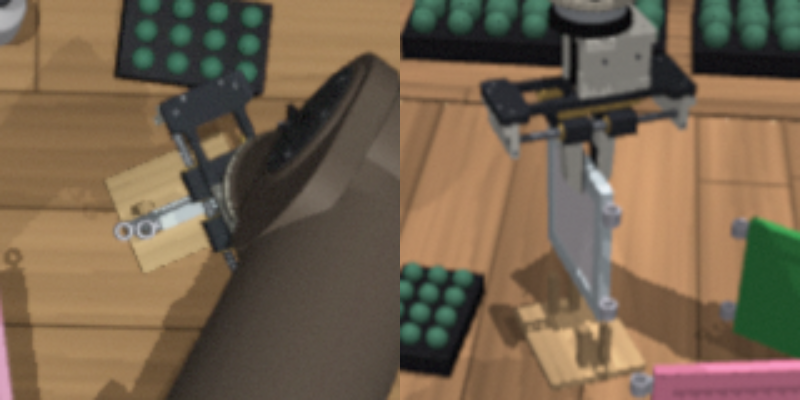

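The picture shows the door held upright and clear of the stand. Its knuckle rings are still visible from the top camera, at about (419,212) and (410,212).

```bash
cat >> h.py <<'E'
def kn(p,verbose=True):
    P,r,c=pts(p); s=arm.observe(); t=s["position"]; M=R.from_rotvec(s["ee_rot"]).as_matrix(); u=-M[:2,0]; u/=np.linalg.norm(u); n=np.array([-u[1],u[0]])
    a=P[:,:2]-t[:2]; U=a@u; N=a@n; out=[]
    for z0 in (t[2]+.017,t[2]-.093):
        k=(abs(P[:,2]-z0)<.007)&(abs(N)<.02)&(U<-.045)&(U>-.105)
        if k.sum()<8: print("few",k.sum(),z0); continue
        rc=cv2.minAreaRect(P[k,:2].astype(np.float32)); 
        um=(U[k].min()+U[k].max())/2; nm=(N[k].min()+N[k].max())/2
        print("kn n",k.sum(),"z",P[k,2].mean().round(4),"U",U[k].min().round(4),U[k].max().round(4),"N",N[k].min().round(4),N[k].max().round(4),"mean",U[k].mean().round(4),N[k].mean().round(4))
    pan=(abs(P[:,2]-t[2]-.027)<.005)&(abs(N)<.02)&(U<-.02)&(U>-.062)
    if pan.sum()>5: print("panel edge U",U[pan].min().round(4),"N",np.median(N[pan]).round(4),"z",P[pan,2].mean().round(4),"slopeN",np.polyfit(U[pan],N[pan],1)[0].round(3),"slopez",np.polyfit(U[pan],P[pan,2],1)[0].round(3))
    return t,u,n
E
python3 - <<'E'
from h import *
for i in range(3):
    t,u,n=kn(vision.get_image("top"))
print(t,u)
E
```

```text
kn n 51 z 0.2299 U -0.0788 -0.0484 N -0.0069 0.0101 mean -0.0677 0.0016
kn n 36 z 0.1202 U -0.0788 -0.0527 N -0.0074 0.009 mean -0.0689 0.0014
panel edge U -0.058 N 0.0014 z 0.241 slopeN -0.009 slopez 0.021
kn n 50 z 0.2307 U -0.0791 -0.0486 N -0.0065 0.0099 mean -0.0673 0.0014
kn n 40 z 0.1193 U -0.0799 -0.0466 N -0.0074 0.0089 mean -0.069 0.0016
panel edge U -0.0582 N 0.0014 z 0.2407 slopeN -0.018 slopez -0.015
kn n 52 z 0.2308 U -0.0789 -0.0489 N -0.0066 0.0099 mean -0.0673 0.0015
kn n 35 z 0.12 U -0.0789 -0.0461 N -0.0074 0.0089 mean -0.0685 0.0016
panel edge U -0.0581 N 0.0013 z 0.2409 slopeN -0.014 slopez -0.007
[ 0.53460404 -0.23134898  0.21385428] [ 0.41394593 -0.91030147]
```

>>> {"api": "play_rows", "payload": {
  "increments": "1.5 1 0 0 -1;3 1.9 0 0 -1;3 1.9 0 0 -1;3 1.9 0 0 -1;3 1.9 0 0 -1"
}}

```text
clock: 6.45
position: [0.5572, -0.0716, 0.2143]
ee_rot: [-1.701, -2.641, 0.0]
force: [0.8, -0.2, -2.8]
width: 0.126
gripper_force: 49.9
```

>>> {"api": "play_rows", "payload": {
  "increments": "3 1.9 0.5 0 -1;3 1.9 0.5 0 -1;3 1.8 0.5 0 -1;2 1.2 0.5 0 -1;0 0 0 0 -1"
}}

```text
clock: 6.87
position: [0.5733, 0.0628, 0.1928]
ee_rot: [-1.687, -2.646, -0.001]
force: [-0.7, 0.7, -3.6]
width: 0.128
gripper_force: 49.9
```

>>> {"api": "play_rows", "payload": {
  "increments": "0 0 0 0 -1;0 0 0 0 -1;0 0 0 0 -1"
}}

```text
clock: 7.12
position: [0.5738, 0.0535, 0.1949]
ee_rot: [1.703, 2.639, -0.001]
force: [0.2, -0.6, -3.9]
width: 0.128
gripper_force: 49.9
```

```bash
cat >> h.py <<'E'
def pin(p):
    P,r,c=pts(p); q=(P[:,:2]-cc); X=q@xc; Y=q@yc
    k=(P[:,2]>.145)&(P[:,2]<.178)&(X<-.107)&(X>-.128)&(abs(Y-.082)<.016); kp=k&(P[:,2]>.165)
    print("pin n",k.sum(),kp.sum(),"Yall",Y[k].mean().round(4),"Xmin",X[k].min().round(4),"pin XY",X[kp].mean().round(4),Y[kp].mean().round(4))
E
python3 - <<'E'
from h import *
for i in range(2):
    p=vision.get_image("top"); t,u,n=kn(p); pin(p)
s=arm.observe();print(t,u,s["force"]); save(p,"h1")
k=t[:2]-.0703*u; print("knuckle in cab XY",(k-cc)@xc,(k-cc)@yc)
f=cv2.imread("pics/h1.png")[130:250,230:350]
q=vision.get_image("side"); g=cv2.cvtColor(q["frame"],cv2.COLOR_RGB2BGR)[160:320,290:450]
cv2.imwrite("pics/h1.png",np.hstack([cv2.resize(f,(400,400)),cv2.resize(g,(400,400))]))
E
```

```text
few 0 0.2119435700776105
few 0 0.10194357007761048h.py:50: RuntimeWarning: Mean of empty slice.
  print("pin n",k.sum(),kp.sum(),"Yall",Y[k].mean().round(4),"Xmin",X[k].min().round(4),"pin XY",X[kp].mean().round(4),Y[kp].mean().round(4))
  ret = ret.dtype.type(ret / rcount)
Traceback (most recent call last):
  File "h.py", line 50, in pin
    print("pin n",k.sum(),kp.sum(),"Yall",Y[k].mean().round(4),"Xmin",X[k].min().round(4),"pin XY",X[kp].mean().round(4),Y[kp].mean().round(4))
                                                                      ~~~~~~~~^^
ValueError: zero-size array to reduction operation minimum which has no identity
```

```bash
python3 - <<'E'
from h import *
p=vision.get_image("top");q=vision.get_image("side")
f=cv2.cvtColor(p["frame"],cv2.COLOR_RGB2BGR)[100:260,210:370]; g=cv2.cvtColor(q["frame"],cv2.COLOR_RGB2BGR)[130:290,270:430]
cv2.imwrite("pics/h1.png",np.hstack([cv2.resize(f,(400,400)),cv2.resize(g,(400,400))]))
s=arm.observe(); t=s["position"]; u=np.array([.414,-.910]); k=t[:2]-.0703*u; print(t,(k-cc)@xc,(k-cc)@yc)
print("side px of knuckle top", proj(q,[[*k,t[2]+.017],[.5401,.1495,.172]]),"top px",proj(p,[[*k,t[2]+.017]]))
E
```

```text
[0.573854   0.05389062 0.19498802] -0.14844425664750932 0.08284651654372249
side px of knuckle top [[305.9656479  191.65931038]
 [306.80146936 218.24695751]] top px [[289.29672442 191.6188863 ]]
```

View pics/h1.png

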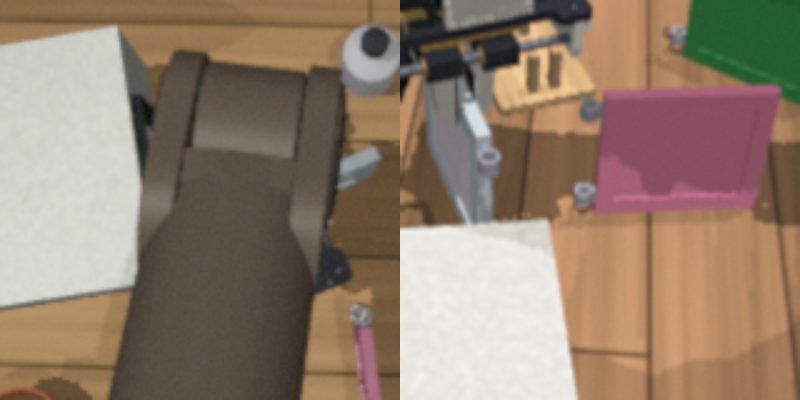

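The top view is now hidden by the arm. The side view shows the upper knuckle at (305.6,194), which agrees with my prediction of (306,192). I'll go over the pins and feel downward.

>>> {"api": "play_rows", "payload": {
  "increments": "1 0.2 0.3 0 -1;1 0.2 0.4 0 -1;0.7 0.2 0.4 0 -1;0.4 0.15 0.3 0 -1;0 0 0 0 -1"
}}

```text
clock: 7.68
position: [0.567, 0.0888, 0.1796]
ee_rot: [-1.696, -2.643, 0.001]
force: [1.0, 0.2, -3.9]
width: 0.129
gripper_force: 49.9
```

>>> {"api": "play_rows", "payload": {
  "increments": "0 0 0 0 -1;0 0 0 0 -1;0 0 0 0 -1;0 0 0 0 -1"
}}

```text
clock: 8.02
position: [0.568, 0.086, 0.1809]
ee_rot: [1.701, 2.641, 0.0]
force: [0.2, -0.5, -4.0]
width: 0.131
gripper_force: 49.9
```

```bash
python3 - <<'E'
from h import *
plan([.5678,.0854,.176],[.414,-.910])
E
```

```text
pos [0.568  0.086  0.1809] F [ 0.24 -0.51 -4.03] w 0.131 toolx [-0.413  0.911 -0.   ] toolz [ 0. -0. -1.]
tool turn deg -0.05
after turn shift cm [-0.05 -0.04  0.49]
```

>>> {"api": "play_rows", "payload": {
  "increments": "0 0 0.3 0 -1;0 0 0.2 0 -1;0 0 0.1 0 -1;0 0 0.1 0 -1;0 0 0 0 -1"
}}

```text
clock: 8.43
position: [0.5676, 0.0865, 0.1734]
ee_rot: [-1.701, -2.641, 0.0]
force: [-0.1, 0.5, -2.9]
width: 0.126
gripper_force: 49.9
```

>>> {"api": "play_rows", "payload": {
  "increments": "0 0 0.1 0 -1;0 0 0.1 0 -1;0 0 0.1 0 -1;0 0 0 0 -1"
}}

```text
clock: 8.77
position: [0.5676, 0.0865, 0.1705]
ee_rot: [-1.7, -2.641, 0.0]
force: [0.1, 0.8, -3.7]
width: 0.13
gripper_force: 49.9
```

>>> {"api": "play_rows", "payload": {
  "increments": "0 0 0.1 0 -1;0 0 0.1 0 -1;0 0 0 0 -1"
}}

```text
clock: 9.02
position: [0.5677, 0.0865, 0.1685]
ee_rot: [-1.7, -2.641, 0.0]
force: [0.6, -0.7, -4.1]
width: 0.126
gripper_force: 49.9
```

>>> {"api": "play_rows", "payload": {
  "increments": "0 0 0.1 0 -1;0 0 0.1 0 -1;0 0 0 0 -1"
}}

```text
clock: 9.27
position: [0.5677, 0.0865, 0.1665]
ee_rot: [-1.701, -2.641, 0.0]
force: [-0.6, -0.6, -4.0]
width: 0.128
gripper_force: 49.9
```

>>> {"api": "play_rows", "payload": {
  "increments": "0 0 0.15 0 -1;0 0 0.15 0 -1;0 0 0.15 0 -1;0 0 0 0 -1"
}}

```text
clock: 9.6
position: [0.5676, 0.0865, 0.1619]
ee_rot: [-1.7, -2.641, 0.001]
force: [0.3, -0.0, -3.9]
width: 0.122
gripper_force: 49.9
```

>>> {"api": "play_rows", "payload": {
  "increments": "0 0 0.15 0 -1;0 0 0.15 0 -1;0 0 0.1 0 -1;0 0 0 0 -1"
}}

```text
clock: 9.93
position: [0.5676, 0.0865, 0.158]
ee_rot: [-1.7, -2.641, 0.0]
force: [-0.3, -0.0, -2.9]
width: 0.124
gripper_force: 49.9
```

>>> {"api": "play_rows", "payload": {
  "increments": "0 0 0.1 0 -1;0 0 0.1 0 -1;0 0 0.1 0 -1;0 0 0 0 -1"
}}

```text
clock: 10.27
position: [0.5677, 0.0865, 0.155]
ee_rot: [-1.701, -2.641, 0.0]
force: [0.1, 0.2, -3.7]
width: 0.127
gripper_force: 49.9
```

>>> {"api": "play_rows", "payload": {
  "increments": "0 0 0.1 0 -1;0 0 0.1 0 -1;0 0 0 0 -1"
}}

```text
clock: 10.52
position: [0.5676, 0.0866, 0.153]
ee_rot: [-1.7, -2.641, 0.0]
force: [-0.2, -0.1, -3.8]
width: 0.129
gripper_force: 49.9
```

>>> {"api": "play_rows", "payload": {
  "increments": "0 0 0.05 0 -1;0 0 0.05 0 -1;0 0 0 0 -1"
}}

```text
clock: 10.77
position: [0.568, 0.0864, 0.1526]
ee_rot: [1.701, 2.641, 0.001]
force: [-0.3, -1.3, 0.6]
width: 0.13
gripper_force: 49.9
```

>>> {"api": "play_rows", "payload": {
  "increments": "0 0 0.05 0 -1;0 0 0.05 0 -1;0 0 0 0 -1"
}}

```text
clock: 11.02
position: [0.5684, 0.0862, 0.1522]
ee_rot: [1.7, 2.64, 0.002]
force: [-2.6, -0.9, 9.1]
width: 0.126
gripper_force: 50.0
```

```bash
python3 - <<'E'
from h import *
s=arm.observe(); t=s["position"]; print(t,s["force"],s["ft_torque"])
u=np.array([.414,-.910]); k=t[:2]-.0703*u
q=vision.get_image("side"); P,r,c=pts(q); a=P[:,:2]-t[:2]; U=a@u; N=a@np.array([.91,.414])
m=(abs(N)<.02)&(U<-.03)&(U>-.1)&(P[:,2]>.1)&(P[:,2]<.19); print(m.sum())
m2=m&(U>-.056)&(P[:,2]>.15); print("panel top z",np.percentile(P[m2,2],[50,95,100]))
g=cv2.cvtColor(q["frame"],cv2.COLOR_RGB2BGR)[150:270,250:400]; cv2.imwrite("pics/seat.png",cv2.resize(g,(750,600),interpolation=2))
print(proj(q,[[*k,t[2]+.017]]))
E
```

```text
[0.56839021 0.08616387 0.15222829] [-2.58501725 -0.88100218  9.06717318] [-0.16041207  0.74944911  0.15151797]
231
panel top z [0.17834294 0.18077069 0.18319584]
[[307.19470422 219.5005138 ]]
```

View pics/seat.png

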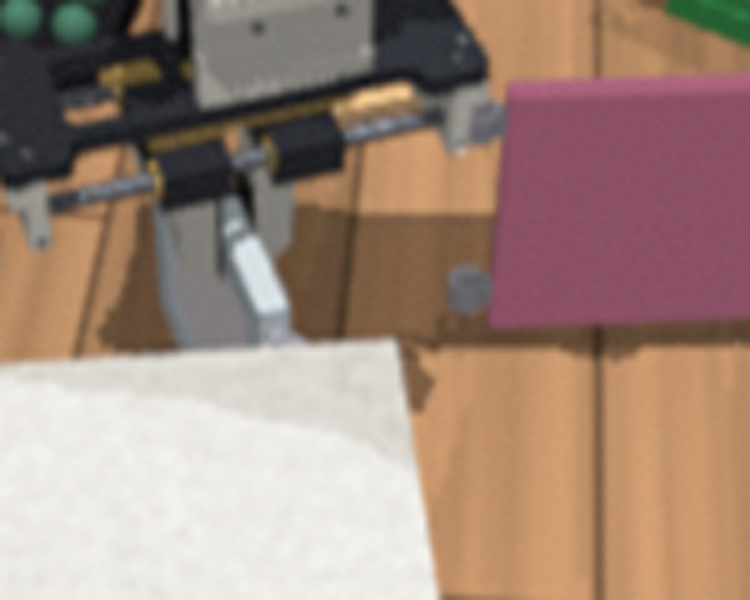

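The side view shows the door with its top at z 0.180, so the axis is at 0.030. Contact appeared exactly at the seat height, so the door is home. I ease off the pressure, hold, then release.

>>> {"api": "play_rows", "payload": {
  "increments": "0 0 -0.05 0 -1;0 0 -0.03 0 -1;0 0 0 0 -1;0 0 0 0 -1;0 0 0 0 -1"
}}

```text
clock: 11.48
position: [0.5681, 0.0863, 0.1524]
ee_rot: [1.701, 2.641, 0.001]
force: [-0.5, -2.1, 5.1]
width: 0.128
gripper_force: 50.0
```

>>> {"api": "play_rows", "payload": {
  "increments": "0 0 0 0 -0.4;0 0 0 0 -0.4;0 0 0 0 -0.4;0 0 0 0 -0.4;0 0 0 0 -0.4",
  "grip_force": 5
}}

```text
clock: 11.9
position: [0.5677, 0.0867, 0.1519]
ee_rot: [-1.7, -2.641, 0.0]
force: [-0.1, -1.4, -0.4]
width: 0.297
gripper_force: 0.0
```

>>> {"api": "play_rows", "payload": {
  "increments": "0 0 -0.5 0 -0.4;0 0 -1.5 0 -0.4;0 0 -2.5 0 -0.4;0 0 -2.5 0 -0.4;0 0 0 0 -0.4"
}}

```text
clock: 12.32
position: [0.5703, 0.0863, 0.2268]
ee_rot: [1.699, 2.637, 0.008]
force: [1.0, 0.3, 0.4]
width: 0.3
gripper_force: 0.0
```

```bash
python3 - <<'E'
from h import *
q=vision.get_image("side"); P,r,c=pts(q)
m=(P[:,0]>.5)&(P[:,0]<.62)&(P[:,1]<.15)&(P[:,1]>-.05)&(P[:,2]>.17)&(P[:,2]<.19)
m0=P[m,:2].mean(0); v=np.linalg.svd(P[m,:2]-m0,full_matrices=False)[2][0]; print(m.sum(),np.percentile(P[m,2],[50,95]),m0,v)
plan([.5,.05,.23])
E
```

```text
284 [0.17780378 0.18004391] [0.56580546 0.09769926] [-0.41390751  0.91031894]
pos [0.5694 0.0865 0.2248] F [ 0.15 -0.15 -0.12] w 0.303 toolx [-0.414  0.91  -0.001] toolz [ 0.005  0.001 -1.   ]
after turn shift cm [-0.45 -7.83 -0.56]
```

>>> {"api": "play_rows", "payload": {
  "increments": "-1.5 -1.5 0 0 -1;-2 -2 0 0 -1;-1.5 -1.2 0 0 -1;0 0 0 0 -1;0 0 0 0 -1",
  "grip_force": 10
}}

```text
clock: 12.78
position: [0.5452, 0.0206, 0.2218]
ee_rot: [-1.703, -2.639, 0.0]
force: [-0.1, -0.2, -1.3]
width: 0.011
gripper_force: 0.0
```

>>> {"api": "play_rows", "payload": {
  "increments": "0 0 2 0 -1;0 0 2.5 0 -1;0 0 2.2 0 -1;0 0 1 0 -1;0 0 0 0 -1"
}}

```text
clock: 13.2
position: [0.5442, 0.0226, 0.1427]
ee_rot: [-1.697, -2.64, 0.005]
force: [-0.3, -0.4, 0.7]
width: 0.005
gripper_force: 0.0
```

```bash
cat >> h.py <<'E'
def rel():
    s=arm.observe(); M=R.from_rotvec(s["ee_rot"]).as_matrix(); u=-M[:2,0]; n=M[:2,1]; a=s["position"][:2]-[.540,.150]
    print("pos",s["position"].round(4),"ang",np.degrees(np.arctan2(u[1],u[0])).round(2),"target 10.6; U",(a@u).round(4),"N",(a@n).round(4),"F",s["force"].round(1),"w",round(s["width"],3),"j",s["joints"].round(2))
E
python3 -c "from h import *; rel()"
```

```text
pos [0.5442 0.0226 0.1427] ang -65.48 target 10.6; U 0.1177 N -0.0491 F [-0.3 -0.4  0.7] w 0.005 j [-0.58  0.44  0.61  1.91 -0.32  0.9   0.61]
```

>>> {"api": "play_rows", "payload": {
  "increments": "0 0.6 -0.2 0 -1;0 0.6 -0.2 0 -1;0 0.5 0 0 -1;0.05 0.8 0 -3.5 -1;-0.1 0.75 0 -3.5 -1"
}}

```text
clock: 13.62
position: [0.5768, 0.0358, 0.1503]
ee_rot: [1.531, 2.741, 0.002]
force: [-0.4, -0.7, 0.4]
width: 0.004
gripper_force: 0.4
```

>>> {"api": "play_rows", "payload": {
  "increments": "-0.12 0.74 0 -3.5 -1;-0.12 0.74 0 -3.5 -1;-0.12 0.74 0 -3.5 -1;-0.12 0.74 0 -3.5 -1;-0.12 0.74 0 -3.5 -1"
}}

```text
clock: 14.03
position: [0.6095, 0.0537, 0.1503]
ee_rot: [1.096, 2.942, 0.002]
force: [-0.1, 0.7, 0.0]
width: 0.004
gripper_force: 0.1
```

```bash
python3 -c "from h import *; rel()"
```

```text
pos [0.6095 0.0537 0.1503] ang -40.87 target 10.6; U 0.1156 N -0.0274 F [-0.1  0.7  0. ] w 0.004 j [-0.5   0.51  0.48  1.73 -0.28  0.97  0.94]
```

>>> {"api": "play_rows", "payload": {
  "increments": "-0.12 0.74 0 -3.5 -1;-0.12 0.74 0 -3.5 -1;-0.12 0.74 0 -3.5 -1;-0.12 0.74 0 -3.5 -1;-0.12 0.74 0 -3.5 -1"
}}

```text
clock: 14.45
position: [0.635, 0.081, 0.1503]
ee_rot: [0.636, 3.074, 0.001]
force: [0.6, -0.7, 0.2]
width: 0.005
gripper_force: 0.1
```

>>> {"api": "play_rows", "payload": {
  "increments": "-0.12 0.72 0 -3.5 -1;-0.1 0.6 0 -3 -1;-0.07 0.45 0 -2.2 -1;-0.06 0.4 0 -2 -1;-0.05 0.3 0 -1.5 -1"
}}

```text
clock: 14.87
position: [0.6462, 0.1032, 0.1499]
ee_rot: [0.307, 3.125, 0.001]
force: [-0.1, 0.6, 1.1]
width: 0.006
gripper_force: 0.1
```

```bash
python3 - <<'E'
from h import *
rel()
q=vision.get_image("side"); P,r,c=pts(q)
m=(P[:,0]>.55)&(P[:,0]<.74)&(P[:,1]<.2)&(P[:,1]>.05)&(P[:,2]>.172)&(P[:,2]<.185)
print(m.sum(),P[m].mean(0) if m.sum() else None)
p=vision.get_image("top"); P,r,c=pts(p); m=(P[:,0]>.57)&(P[:,0]<.74)&(P[:,1]<.21)&(P[:,1]>.05)&(P[:,2]>.172)&(P[:,2]<.185); Q=P[m]
print(len(Q)); 
if len(Q)>10: print(np.degrees(np.arctan(np.polyfit(Q[:,0],Q[:,1],1)[0])),Q.mean(0))
E
```

```text
pos [0.6462 0.1032 0.1499] ang -11.21 target 10.6; U 0.1132 N -0.0253 F [-0.1  0.6  1.1] w 0.006 j [-0.46  0.56  0.34  1.61 -0.21  1.01  1.32]
335 [0.59925517 0.14010365 0.1776207 ]
0
```

>>> {"api": "play_rows", "payload": {
  "increments": "-0.04 0.33 0 -1.6 -1;-0.04 0.33 0 -1.6 -1;-0.04 0.33 0 -1.6 -1;-0.04 0.33 0 -1.6 -1;-0.04 0.33 0 -1.6 -1"
}}

```text
clock: 15.38
position: [0.6496, 0.1189, 0.149]
ee_rot: [-0.087, -3.14, -0.0]
force: [0.4, -1.0, 0.5]
width: 0.004
gripper_force: 0.1
```

>>> {"api": "play_rows", "payload": {
  "increments": "-0.04 0.33 0 -1.6 -1;-0.04 0.33 0 -1.6 -1;-0.04 0.33 0 -1.6 -1;-0.04 0.27 0 -1.3 -1;-0.03 0.2 0 -1 -1"
}}

```text
clock: 15.8
position: [0.6516, 0.1336, 0.149]
ee_rot: [0.107, -3.14, -0.0]
force: [0.2, -0.1, 0.7]
width: 0.009
gripper_force: 0.1
```

```bash
python3 - <<'E'
from h import *
rel()
E
```

```text
pos [0.6516 0.1336 0.149 ] ang 3.89 target 10.6; U 0.1102 N -0.024 F [ 0.2 -0.1  0.7] w 0.009 j [-0.45  0.57  0.27  1.57 -0.17  1.02  1.5 ]
```

>>> {"api": "play_rows", "payload": {
  "increments": "-0.02 0.2 0 -1 -1;-0.02 0.2 0 -1 -1;-0.02 0.2 0 -1 -1;-0.02 0.2 0 -1 -1;0 0 0 0 -1"
}}

```text
clock: 16.22
position: [0.6515, 0.1418, 0.149]
ee_rot: [0.216, -3.134, -0.001]
force: [0.7, -0.8, 0.7]
width: 0.006
gripper_force: 0.1
```

>>> {"api": "play_rows", "payload": {
  "increments": "-0.02 0.15 0 -0.8 -1;-0.02 0.15 0 -0.8 -1;0 0.1 0 0 -1;0 0 0 0 -1"
}}

```text
clock: 16.55
position: [0.6514, 0.1455, 0.149]
ee_rot: [0.257, -3.131, -0.0]
force: [0.3, -0.6, -0.5]
width: 0.001
gripper_force: 0.1
```

```bash
python3 - <<'E'
from h import *
rel()
q=vision.get_image("side"); P,r,c=pts(q)
X=(P[:,:2]-cc)@xc; Y=(P[:,:2]-cc)@yc
m=(P[:,2]>.172)&(P[:,2]<.186)&(X<-.103)&(X>-.16)&(Y<.075)&(Y>-.09)
print(m.sum()); 
if m.sum()>10: print(np.polyfit(Y[m],X[m],1),Y[m].min(),Y[m].max())
E
```

```text
pos [0.6514 0.1455 0.149 ] ang 9.37 target 10.6; U 0.1091 N -0.0226 F [ 0.3 -0.6 -0.5] w 0.001 j [-0.45  0.57  0.24  1.57 -0.15  1.02  1.56]
191
[ 0.01281839 -0.11466511] -0.08939295763557499 0.06712218853437593
```

>>> {"api": "play_rows", "payload": {
  "increments": "0 0.1 0 -0.6 -1;0 0.1 0 -0.6 -1;0 0 0 0 -1"
}}

```text
clock: 16.85
position: [0.6513, 0.1464, 0.149]
ee_rot: [-0.289, 3.128, -0.001]
force: [1.8, -2.6, -0.4]
width: 0.008
gripper_force: 1.4
```

>>> {"api": "play_rows", "payload": {
  "increments": "0 0.1 0 0 -1;0 0 0 0 -1"
}}

```text
clock: 17.02
position: [0.6513, 0.1464, 0.1491]
ee_rot: [-0.287, 3.128, -0.003]
force: [1.7, -6.1, -0.0]
width: 0.003
gripper_force: 2.7
```

Contact with the seal: the force rises to 6 N and motion has stopped. I back off outward, then up, and check.

>>> {"api": "play_rows", "payload": {
  "increments": "0 -0.3 0 0 -1;0 -0.7 0 0 -1;0 -2 0 0 -1;0 -2 0 0 -1;0 0 -2 0 -1"
}}

```text
clock: 17.43
position: [0.6585, 0.093, 0.1658]
ee_rot: [0.281, -3.123, 0.005]
force: [-0.2, -1.3, -0.2]
width: 0.005
gripper_force: 0.0
```

>>> {"api": "play_rows", "payload": {
  "increments": "0 -1 -3 0 -1;0 -1 -3 0 -1;0 -3 -2 0 -1;0 -3 0 0 -1;0 -3 0 0 -1"
}}

```text
clock: 17.85
position: [0.6812, -0.0099, 0.2512]
ee_rot: [-0.291, 3.125, 0.001]
force: [1.1, 0.4, 0.2]
width: 0.008
gripper_force: 0.0
```

>>> {"api": "play_rows", "payload": {
  "increments": "0 -3 0 0 -1;0 -3 0 0 -1;0 -3 0 0 -1;0 0 0 0 -1;0 0 0 0 -1"
}}

```text
clock: 18.27
position: [0.6964, -0.1007, 0.2489]
ee_rot: [0.283, -3.129, 0.001]
force: [-0.2, 0.9, 0.0]
width: 0.004
gripper_force: 0.0
```

```bash
python3 - <<'E'
from h import *
rel()
for nm in ("side","top"):
    q=vision.get_image(nm); P,r,c=pts(q)
    X=(P[:,:2]-cc)@xc; Y=(P[:,:2]-cc)@yc
    m=(P[:,2]>.172)&(P[:,2]<.186)&(X<-.105)&(X>-.16)&(Y<.065)&(Y>-.095)
    print(nm,m.sum(),np.median(P[m,2]) if m.sum() else None)
    if m.sum()>10: print(np.polyfit(Y[m],X[m],1),Y[m].min(),Y[m].max())
f=cv2.cvtColor(q["frame"],cv2.COLOR_RGB2BGR)[80:280,150:400]; cv2.imwrite("pics/end.png",cv2.resize(f,(750,600),interpolation=2))
E
```

```text
pos [ 0.6964 -0.1007  0.2489] ang 10.32 target 10.6; U 0.1089 N -0.2746 F [-0.2  0.9  0. ] w 0.004 j [-0.1   0.56  0.29  1.34 -0.16  1.27  1.94]
side 499 0.1772924828423308
[ 0.04061332 -0.11684682] -0.09182656155560431 0.0648391948128852
top 475 0.17768924418955923
[ 0.06492706 -0.11697212] -0.08970765099851719 0.06458230382779648
```

View pics/end.png

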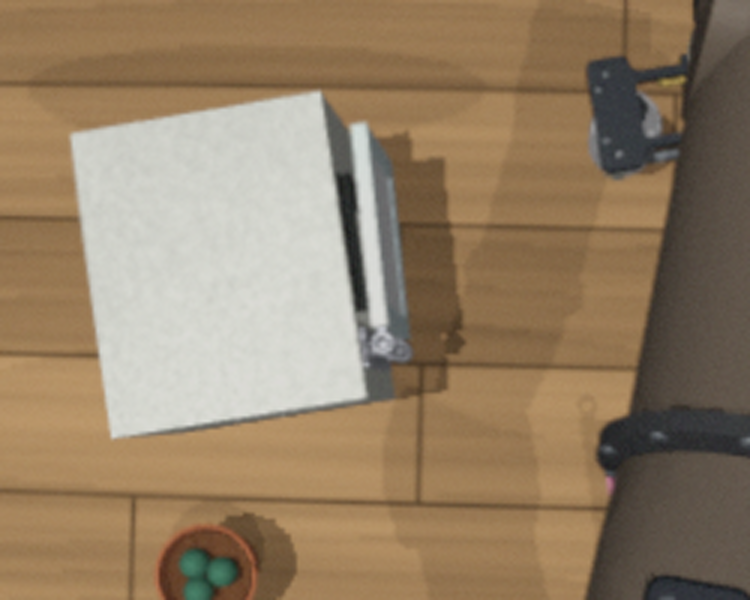

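The top view shows the door on its pins, nearly shut, with a gap of 0.04–0.065 rad that suggests a slight rebound. I check whether it is moving.

>>> {"api": "play_rows", "payload": {
  "increments": "0 0 0 0 -1;0 0 0 0 -1;0 0 0 0 -1;0 0 0 0 -1;0 0 0 0 -1"
}}

```text
clock: 18.78
position: [0.6967, -0.0971, 0.2491]
ee_rot: [-0.29, 3.128, 0.0]
force: [-0.6, -0.4, 0.3]
width: 0.006
gripper_force: 0.0
```

```bash
cat >> h.py <<'E'
def shut():
  for nm in ("side","top"):
    q=vision.get_image(nm); P,r,c=pts(q)
    k=(P[:,2]>.184); 
    X=(P[:,:2]-cc)@xc; Y=(P[:,:2]-cc)@yc
    # cabinet front top edge: min X per Y bin on the cabinet top
    t=(P[:,2]>.186)&(P[:,2]<.196)&(X<-.08)&(X>-.108); e=[]
    for y in np.arange(-.1,.1,.008):
        b=t&(abs(Y-y)<.004)
        if b.sum()>3: e.append((y,X[b].min()))
    e=np.array(e)
    m=(P[:,2]>.172)&(P[:,2]<.184)&(X<-.107)&(X>-.16)&(Y<.065)&(Y>-.095)
    d=[(y,np.median(X[m&(abs(Y-y)<.004)])) for y in np.arange(-.085,.06,.008) if (m&(abs(Y-y)<.004)).sum()>2]; d=np.array(d)
    print(nm,"edge slope",np.polyfit(e[:,0],e[:,1],1).round(4) if len(e)>4 else None,"door",np.polyfit(d[:,0],d[:,1],1).round(4) if len(d)>4 else None)
E
python3 -c "
from h import *
shut(); shut()"
```

```text
side edge slope [ 0.0082 -0.0978] door [ 0.0445 -0.1163]
top edge slope [-0.0008 -0.1003] door [ 0.0707 -0.1186]
side edge slope [ 0.0065 -0.0979] door [ 0.0428 -0.1165]
top edge slope [-0.0013 -0.1004] door [ 0.0634 -0.1184]
```

>>> {"api": "play_rows", "payload": {
  "increments": "0 3 0 0 -1;0 4 0 0 -1;0 4 0 0 -1;0 4 0 0 -1;0 4 0 0 -1"
}}

```text
clock: 19.4
position: [0.6614, 0.0907, 0.2492]
ee_rot: [-0.288, 3.128, 0.0]
force: [1.5, -0.2, -0.1]
width: 0.0
gripper_force: 0.0
```

>>> {"api": "play_rows", "payload": {
  "increments": "0 2 0 0 -1;0 0 2 0 -1;0 0 3 0 -1;0 0 3 0 -1;0 0 2 0 -1"
}}

```text
clock: 19.82
position: [0.6571, 0.1089, 0.1465]
ee_rot: [0.289, -3.126, 0.0]
force: [0.1, 0.0, -0.4]
width: 0.006
gripper_force: 0.0
```

>>> {"api": "play_rows", "payload": {
  "increments": "0 0 0 0 -1;0 0 0 0 -1"
}}

```text
clock: 19.98
position: [0.6578, 0.1086, 0.1486]
ee_rot: [0.289, -3.126, 0.001]
force: [0.2, -0.1, 0.7]
width: 0.003
gripper_force: 0.0
```

```bash
python3 -c "
from h import *
rel()"
```

```text
pos [0.6578 0.1086 0.1486] ang 10.55 target 10.6; U 0.1082 N -0.0623 F [ 0.2 -0.1  0.7] w 0.003 j [-0.4   0.57  0.24  1.57 -0.15  1.02  1.64]
```

>>> {"api": "play_rows", "payload": {
  "increments": "0 1 0 0 -1;0 0.8 0 0 -1;0 0.6 0 0 -1;0 0.4 0 0 -1;0 0.3 0 0 -1"
}}

```text
clock: 20.4
position: [0.6526, 0.1408, 0.1499]
ee_rot: [-0.291, 3.127, 0.001]
force: [0.5, -0.5, 1.4]
width: 0.003
gripper_force: 0.0
```

>>> {"api": "play_rows", "payload": {
  "increments": "0 0.2 0 0 -1;0 0.2 0 0 -1;0 0.15 0 0 -1;0 0.1 0 0 -1;0 0.1 0 0 -1"
}}

```text
clock: 20.82
position: [0.6512, 0.1464, 0.149]
ee_rot: [0.288, -3.128, 0.0]
force: [1.2, -2.2, 0.5]
width: 0.002
gripper_force: 1.1
```

>>> {"api": "play_rows", "payload": {
  "increments": "0 0.1 0 0 -1;0 0.1 0 0 -1;0 0 0 0 -1"
}}

```text
clock: 21.07
position: [0.6512, 0.1464, 0.149]
ee_rot: [-0.286, 3.128, -0.004]
force: [0.6, -4.8, 0.4]
width: 0.006
gripper_force: 2.8
```

Pressed at about 5 N. Now I back off very slowly.

>>> {"api": "play_rows", "payload": {
  "increments": "0 -0.05 0 0 -1;0 -0.05 0 0 -1;0 -0.05 0 0 -1;0 -0.05 0 0 -1;0 -0.05 0 0 -1"
}}

```text
clock: 21.48
position: [0.6513, 0.1464, 0.149]
ee_rot: [0.289, -3.128, -0.001]
force: [0.1, -1.7, 0.2]
width: 0.004
gripper_force: 0.8
```

>>> {"api": "play_rows", "payload": {
  "increments": "0 -0.02 0 0 -1;0 -0.03 0 0 -1;0 -0.03 0 0 -1;0 -0.05 0 0 -1;0 -0.05 0 0 -1"
}}

```text
clock: 21.9
position: [0.6515, 0.1449, 0.149]
ee_rot: [0.29, -3.128, -0.001]
force: [0.4, 0.2, 0.7]
width: 0.006
gripper_force: 0.0
```

>>> {"api": "play_rows", "payload": {
  "increments": "0 -0.1 0 0 -1;0 -0.2 0 0 -1;0 -0.5 0 0 -1;0 -1.5 0 0 -1;0 -2 0 0 -1"
}}

```text
clock: 22.32
position: [0.6594, 0.1026, 0.149]
ee_rot: [0.293, -3.128, -0.001]
force: [0.4, -0.4, -0.8]
width: 0.004
gripper_force: 0.0
```

>>> {"api": "play_rows", "payload": {
  "increments": "0 -1 -3 0 -1;0 -1 -3 0 -1;0 -3 -3 0 -1;0 -3.5 -1 0 -1;0 -3.5 0 0 -1"
}}

```text
clock: 22.73
position: [0.6832, -0.0179, 0.2527]
ee_rot: [-0.289, 3.122, -0.001]
force: [1.2, -0.7, -0.2]
width: 0.005
gripper_force: 0.0
```

>>> {"api": "play_rows", "payload": {
  "increments": "0 -3.5 0 0 -1;0 -3.5 0 0 -1;0 0 0 0 -1;0 0 0 0 -1;0 0 0 0 -1"
}}

```text
clock: 23.15
position: [0.6939, -0.0852, 0.2483]
ee_rot: [0.287, -3.128, -0.0]
force: [-0.5, 0.2, -0.4]
width: 0.006
gripper_force: 0.0
```

```bash
python3 - <<'E'
from h import *
rel(); shut(); shut()
p=vision.get_image("top"); q=vision.get_image("side")
f=cv2.cvtColor(p["frame"],cv2.COLOR_RGB2BGR)[110:230,220:340]; cv2.imwrite("pics/end2.png",cv2.resize(f,(600,600),interpolation=2))
for n in ("pot","spray","seed_tray"):
    d=cut_out(n,q)
    if d:
        P,_,_=pts(q,d[0]["mask"]); print(n,np.percentile(P,[2,50,98],axis=0).round(3).tolist())
E
```

```text
pos [ 0.6939 -0.0852  0.2483] ang 10.47 target 10.6; U 0.1086 N -0.2593 F [-0.5  0.2 -0.4] w 0.006 j [-0.12  0.55  0.28  1.35 -0.15  1.26  1.92]
side edge slope [ 0.0044 -0.0979] door [ 0.0223 -0.1149]
top edge slope [-0.     -0.1005] door [ 0.0319 -0.116 ]
side edge slope [ 0.0028 -0.0979] door [ 0.0224 -0.115 ]
top edge slope [-0.003  -0.1003] door [ 0.0316 -0.1162]
pot [[0.303, 0.271, 0.009], [0.346, 0.32, 0.064], [0.383, 0.353, 0.082]]
spray [[0.705, -0.046, 0.004], [0.728, -0.019, 0.081], [0.759, -0.007, 0.15]]
seed_tray [[0.662, -0.322, 0.002], [0.71, -0.229, 0.03], [0.763, -0.172, 0.047]]
```

View pics/end2.png

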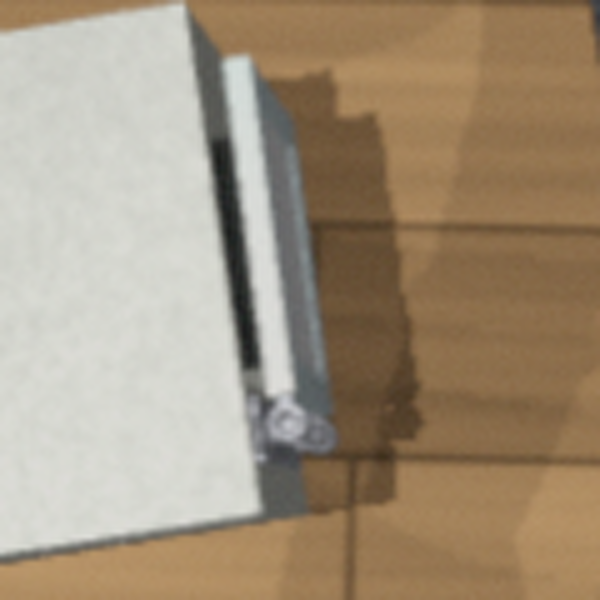

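The door hangs on its pins (knuckle at crop px (287,420)) and lies nearly parallel to the front, about 0.03 rad off. The bystanders have not moved.

```bash
python3 -c "
from h import *
print(job.sign_off())"
```

```text
the job is handed in; nothing more can be done
None
```

The door hangs on both pins fully home and is shut to within about 0.03 rad of the front, with the pot, spray bottle and tray unmoved; the job is handed in, and the sign-off gave no verdict.

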